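# Slot the cold plate into a packed meal tote

## Robot

A 7-joint arm with a two-finger parallel gripper is mounted at the origin on the work surface. World frame = base frame: x ahead of the robot, y to its left, z up, the work surface at z = 0. Lengths are in m, angles in rad, forces in N, time in s.
With the tool pointing down it reaches from about 0.425 to 0.95 m from the base axis. Payload 4.7 kg.
Tool frame: the origin (TCP) lies midway between the tips of the shut fingers; the grasp point (between the pads) lies 19 mm behind it; x points along the fingers, y is the direction in which the jaws open and shut, and the axes are right-handed (so a half turn about x gives the same grasp; the last joint's range is limited). The gripper opens to 85 mm and grips with 20 to 120 N. Pads are 22 mm wide; open, the fingers measure 114 mm over their backs; the gripper's body (76 mm by 85 mm) begins 54 mm behind the grasp point. The pads swing forward as they close: fully open they stand 13 mm farther back than shut.
Start: joints at [1.206, 0.469, -0.049, 1.532, 0.024, 1.141, -0.082], TCP at [0.222, -0.637, 0.231] pointing down, gripper open.
Joint ranges: [-2.59, 2.59], [-0.33, 1.99], [-1.39, 1.29], [0.1, 2.45], [-1.04, 4.18], [0.21, 1.99], [-2.66, 2.66]. Speed limits (rad/s): [2.57, 2.57, 3.14, 3.14, 3.14, 3.14, 3.14].

## Interface

Orientations are given as a 3x3 rotation matrix whose columns are the frame's x, y, z axes.
In Python, from cell import * gives the robot as it stands.
- The arm moves only by the shell command python3 -m pendant 'ROWS' [OPENING] [FORCE]. ROWS is JSON, a list of rows, each an object with "travel": the shift along the tool's x, y, z in m, a list of three; "roll": the turn about the tool's x in degrees. A call has 1 to 10 rows; each row is the pose to reach, as a shift and turn from the pose commanded when the call began, along the tool's axes at that moment; what a row does not reach only later rows make up. A row lasts 1/8 s, in which the tool goes at most 62.5 mm and 10.7 degrees, less where a joint would pass 70% of its speed; a pose out of reach is approached as far as the arm can. A call with a gripper value outside its range is refused whole. OPENING is the closure, from -1 (fully open) to 1 (shut), set as the call begins (- or left out, the last holds). The fingers move at their own pace and stop on an object; FORCE is the grip in N (left out, the last holds). Time passes only in rows, so rows that repeat a pose let the fingers close. It gives the time, the measured TCP pose, the force and the opening at its end, in the units of the state.
- sense(): the state, without advancing time (a new reading comes with each control period).
- get_image(name): name is "scene" or "top" or "wrist"; returns (picture, depth): 480x640x3 uint8, blue, green, red; 480x640 float32, m along the optical axis (not along the pixel's ray), 0 where there is no reading.
- camera_info(name): a dict with "fov_y" (degrees; the focal length in pixels is half the picture's height over the tangent of half this angle, whatever the lens; pixels are square), "cx", "cy" (the principal point, pixels), "R" (3x3) and "t" (3): a world point X has camera coordinates R X + t; the wrist camera has in their place "T_tool_cam" (4x4, takes a point from camera to tool coordinates, whose origin is the TCP and whose axes are the tool frame's). Camera axes: x right, y down, z forward; pixel columns grow to the right and rows downward; lengths in m; the calibration is good to about 2 mm. A picture is of the moment at which its call begins: read the wrist's pose just before it. camera_info takes no time and is no camera call.
- hand_in(): hands the job in, once; it reports no verdict.
Trained networks look in the newest picture that a camera, given by its name, has taken for a name from the list of things; names that differ only in an ending like _2 or _b are one class to them, and where a whole thing is asked for, a point or a joint stands for the part that bears it (a point fixed in the world has none). Each returns a list of dicts, best first, with "confidence" (0 to 1); they miss things now and then, are a little off and sometimes report something else, mostly with a low value. They report only what shows in the picture. A call takes as long as a camera call. They do not tell look-alikes from the thing itself.
- search_frame(camera, query): "centre" ([x, y, z] in m, in world coordinates, good to about 4 mm: the middle of the surface that is visible of it).
- mark_of(camera, query): "centre" ([x, y, z] in m, in world coordinates, good to about 4 mm: a listed point, or the origin of a listed thing).
The state is a dict: "time": time; "qpos": joint angles; "dq": joint speeds; "tau": joint torques, N m; "ee_pos": TCP position; "tcp_rot": TCP orientation; "contact_force": force on the tool from outside, world axes, zero at the start; "moment": the same for the moment, N m; "gripper_width": finger opening in m.
Only numpy, scipy, OpenCV 4.12 (cv2) and the standard library are available. Lean on these libraries where they do the work, as an engineer would, in place of code of your own. Each camera call takes 0.05 s, during which the arm holds its last target. There are 200 camera calls.

## Task

Take the big cold plate by its grip lug out of its steel stand (not the small one) and slot it upright into the yellow tote, in the narrow gap between the two middle foil meal packs, letting its tapered foot nudge the packs gently aside. Lower it under control, without dropping it, until it stands on the tote's floor, let go, and leave both packs standing beside it.

Things in the scene. Friction and masses are not known exactly. Their poses are not given: they have to be found in the camera images.
- cold_plate: Big upright white plate, 145 wide (x), 34 thick (y), 185 tall, 0.55 kg; origin: underside centre, z up. Foot 12 thick, tapering out to 34 at 40 mm up; body to 125; above it a lug 80 wide (x), 24 thick (y): grip across y at 158 mm. Starts upright in a fixed steel stand, between lips 40 mm apart, 66 mm above table; lifts straight out. The small look-alike (75 wide, 120 tall) nearby is not wanted.
- tote: Fixed open yellow tote, 190 (x) by 250 (y) mm outside, 90 high, walls and floor 5 thick; origin: underside centre, on the table. In it 4 foil packs stand on edge in a row along y, two on either side of one gap 20-26 mm wide. The plate goes there, its x along the tote's x, either way round. Each pair has 8 mm or more free to the end wall, so the packs can slide or lean outward.
- pack_b: Middle foil meal pack on the tote's -y side of the gap: rigid, white lid, standing on edge, 150 mm wide (x), 42 thick (y), 115 tall, long top edges rounded 12 mm, about 0.3 kg, free to slide. Origin: underside centre, z up, axes within 3 degrees of the tote's.
- pack_c: The same kind of foil pack on the tote's +y side of the gap; origin: underside centre, z up. The gap's middle lies midway between the origins of pack_b and pack_c.
Not all that is in view belongs to the job. Leave any black or purple look-alike of the pack_b alone.

How it is judged:
At the end, for the whole second after the job is handed in: The big cold plate rests in the tote between the two middle packs, within 12 mm of its floor and 60 mm of its centre, upright and square to it within 12 degrees; both packs stand on the floor (within 15 mm), leaning at most 15 degrees (z of cold_plate in the frame of tote between 0 and 0.017 m and horizontal distance between cold_plate and tote below 0.06 m and y of cold_plate in the frame of pack_b above 0.018 m and y of cold_plate in the frame of pack_c below -0.018 m and angle between the x axis of cold_plate and the x axis of tote, either way round below 0.21 rad and angle between cold_plate's own z axis and vertical below 0.21 rad and angle between each of pack_b, pack_c's own z axis and vertical below 0.26 rad and z of each of pack_b, pack_c in the frame of tote below 0.02 m and linear speed of cold_plate below 0.02 m/s); the robot touches nothing.
It fails at once if the cold plate pressed hard (over 25 N) on a neighbouring pack (contact force between cold_plate and pack_b above 25 N or contact force between cold_plate and pack_c above 25 N).
It fails at once if the cold plate dropped or rammed into the tote (faster than 0.4 m/s once its foot is below the packs' tops) (horizontal distance between cold_plate and tote below 0.09 m and z of cold_plate in the frame of tote below 0.115 m and linear speed of cold_plate above 0.4 m/s).
It also fails if it takes over 42 s, if anything falls off the work surface, if the arm or the gripper's body presses on something with over 40 N, if the wrist force passes 120 N, or if a joint passes its speed limit or range.

## Working session

There is one attempt and no reset: what is moved stays moved. The work goes in short steps, Python scripts to look and compute and a shell command to move; the robot and the scene stay as the last step left them, time stands still between calls to the robot, and variables do not carry over. Pictures are saved under pics/ and viewed, about 8 in all and at most 12, crops included, and the job is handed in when it is done.

```bash
mkdir -p pics; ls; python3 - <<'E'
from cell import *
import cv2,numpy as np
s=sense();print(s['time'],s['ee_pos'],s['tcp_rot'],s['gripper_width'],s['contact_force'])
a,_=get_image("scene");b,_=get_image("top")
cv2.imwrite("pics/1.png",a);cv2.imwrite("pics/2.png",b)
for c in("scene","top"):
  print(c,camera_info(c))
  for q in("cold_plate","tote","pack_b"):
    for f in(search_frame,mark_of):
      print(c,q,f.__name__,[(np.round(d['centre'],3).tolist(),round(d['confidence'],2)) for d in f(c,q)])
E
```

```text
pics
0.0 [ 0.22225678 -0.63674116  0.23025714] [[-6.95659637e-04  3.29609935e-01 -9.44116945e-01]
 [ 1.80703867e-03 -9.44115218e-01 -3.29610664e-01]
 [-9.99998125e-01 -1.93535266e-03  6.11649514e-05]] 0.0851985597116604 [ 0.26083723 -0.53134386  0.02322758]
scene {'fov_y': 50.78476041681385, 'cx': 328.1508965955506, 'cy': 235.71516778963596, 'R': array([[ 0.21761806,  0.97593817, -0.01367746],
       [ 0.79051768, -0.18445695, -0.58400122],
       [-0.57247199,  0.11627694, -0.81163754]]), 't': array([-0.09787968, -0.33996429,  1.08334182])}
scene cold_plate call [([0.579, -0.278, 0.129], 0.65)]
scene cold_plate call [([0.545, -0.287, 0.004], 0.7)]
scene tote call [([0.643, 0.178, 0.068], 0.89)]
scene tote call []
scene pack_b call [([0.376, -0.254, 0.1], 0.8), ([0.588, 0.191, 0.116], 0.79), ([0.582, 0.247, 0.114], 0.79), ([0.577, -0.276, 0.128], 0.64), ([0.355, 0.27, 0.081], 0.61), ([0.643, 0.176, 0.066], 0.56)]
scene pack_b call [([0.34, -0.262, 0.0], 0.87), ([0.562, 0.257, 0.007], 0.82), ([0.338, 0.275, 0.0], 0.78)]
top {'fov_y': 51.321570766631744, 'cx': 317.7391536225351, 'cy': 241.467727431532, 'R': array([[-0.02147116, -0.99907928, -0.03714266],
       [-0.98770329,  0.0269519 , -0.15399938],
       [ 0.15485866,  0.03337938, -0.98737258]]), 't': array([0.04272882, 0.45337025, 0.77446858])}
top cold_plate call [([0.536, -0.273, 0.128], 0.61)]
top cold_plate call [([0.546, -0.286, 0.003], 0.66)]
top tote call [([0.517, 0.228, 0.068], 0.86)]
top tote call [([0.567, 0.194, 0.002], 0.72)]
top pack_b call [([0.554, 0.186, 0.119], 0.94), ([0.337, 0.262, 0.112], 0.82), ([0.337, -0.244, 0.116], 0.75), ([0.549, 0.247, 0.116], 0.69)]
top pack_b call [([0.555, 0.258, 0.005], 0.89), ([0.57, 0.192, 0.004], 0.69), ([0.341, 0.273, 0.001], 0.67), ([0.342, -0.261, 0.004], 0.65)]
```

View pics/1.png

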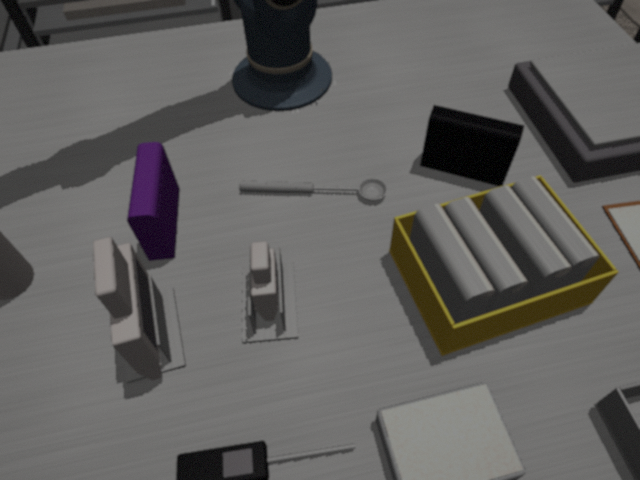

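View pics/2.png

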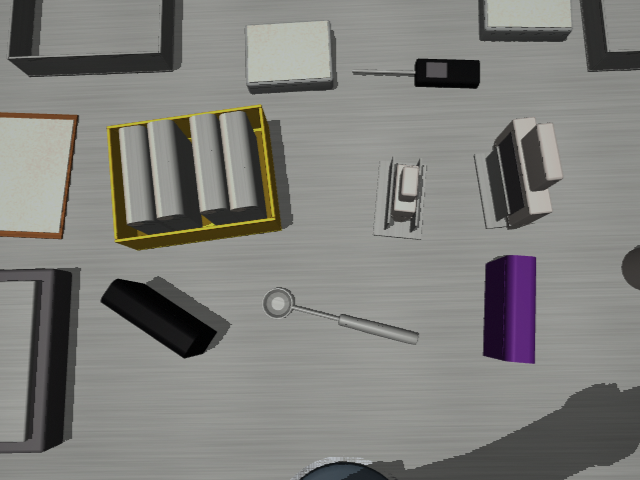

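The pictures agree with each other. The big plate is at top-view (530,170) and scene (120,310). The small one is at top-view (405,190). The tote is at top-view (195,175), with its gap near (187,165). Next I'll measure the lug and the packs from depth.

```bash
cat > h.py <<'E'
from cell import *
import cv2,numpy as np
def cloud(c):
    """image, world points (HxWx3), valid mask"""
    s=sense();im,d=get_image(c);i=camera_info(c);h,w=d.shape
    f=h/2/np.tan(np.radians(i['fov_y']/2));u,v=np.meshgrid(np.arange(w),np.arange(h))
    P=np.stack([(u-i['cx'])/f*d,(v-i['cy'])/f*d,d],-1)
    if 'R' in i: X=(P-i['t'])@i['R']
    else:
        T=i['T_tool_cam'];X=(P@T[:3,:3].T+T[:3,3])@s['tcp_rot'].T+s['ee_pos']
    return im,X,d>0
def box(X,m):
    p=X[m];r=cv2.minAreaRect((p[:,:2]*1000).astype(np.float32))
    return np.round(r[0],1),np.round(r[1],1),round(r[2],1),len(p),np.round(np.median(p[:,2])*1000,1)
def zone(X,v,x0,x1,y0,y1,z0,z1):
    return v&(X[...,0]>x0)&(X[...,0]<x1)&(X[...,1]>y0)&(X[...,1]<y1)&(X[...,2]>z0)&(X[...,2]<z1)
E
python3 - <<'E'
from h import *
for c in("top","scene"):
    im,X,v=cloud(c)
    print(c,"lug top",box(X,zone(X,v,.4,.7,-.4,-.2,.243,.262)))
    print("  shoulder",box(X,zone(X,v,.4,.7,-.4,-.2,.184,.198)))
    hsv=cv2.cvtColor(im,cv2.COLOR_BGR2HSV);y=(hsv[...,1]>120)&(abs(hsv[...,0].astype(int)-27)<10)
    print("  tote rim",box(X,zone(X,v,.4,.75,.0,.4,.08,.1)&y))
    m=zone(X,v,.4,.75,.0,.4,.113,.13)
    n,l,st,_=cv2.connectedComponentsWithStats(m.astype(np.uint8))
    for k in range(1,n):
        if st[k,4]>150: print("  pack",box(X,l==k))
E
```

```text
top lug top (array([0., 0.]), array([0., 0.]), 0.0, 0, np.float64(nan))
  shoulder (array([ 543.5, -281.9]), array([80.4, 24.7]), 4.4, 1126, np.float64(191.0))
  tote rim (array([561.5, 229. ]), array([191.2, 250.1]), 6.4, 2278, np.float64(89.9))
  pack (array([570.1, 148. ]), array([151.2,  40.9]), 7.4, 2551, np.float64(120.1))
  pack (array([568.1, 194. ]), array([151.5,  41.4]), 7.3, 2548, np.float64(120.1))
  pack (array([560.8, 258.9]), array([151.7,  41.6]), 7.6, 2541, np.float64(120.2))
  pack (array([553. , 303.5]), array([151.3,  41.6]), 7.1, 2544, np.float64(120.2))
scene lug top (array([0., 0.]), array([0., 0.]), 0.0, 0, np.float64(nan))
  shoulder (array([ 545.6, -284.4]), array([80.2, 24.2]), 5.1, 1265, np.float64(190.3))
  tote rim (array([562.9, 226.6]), array([190.7, 249.4]), 6.6, 2368, np.float64(88.6))
  pack (array([553.2, 301.6]), array([151.5,  41.4]), 7.8, 2502, np.float64(119.3))
  pack (array([561.3, 257.1]), array([151.,  41.]), 7.6, 2583, np.float64(119.3))
  pack (array([568.8, 191.9]), array([151.1,  41.4]), 7.4, 2721, np.float64(119.3))
  pack (array([571.3, 145.9]), array([150.7,  41.8]), 7.7, 2775, np.float64(119.3))
  return _methods._mean(a, axis=axis, dtype=dtype,
  ret = ret.dtype.type(ret / rcount)
```

Depth shows the lug top at z=0.191, centred at (0.5445,-0.283) with its long axis at about +4.75°. The gap middle is at (0.565,0.2255), packs are at about +7.5°, and the gap is about 23 mm wide. Now I'll go above the lug.

```bash
python3 -m pendant '[{"travel":[0,-0.028,-0.052],"roll":2},{"travel":[0,-0.057,-0.105],"roll":5},{"travel":[0,-0.085,-0.158],"roll":8},{"travel":[0,-0.114,-0.21],"roll":11},{"travel":[0,-0.142,-0.263],"roll":14.5},{"travel":[0,-0.171,-0.316],"roll":14.5},{"travel":[0,-0.2,-0.37],"roll":14.5},{"travel":[0,-0.2276,-0.4211],"roll":14.5},{"travel":[0,-0.2276,-0.4211],"roll":14.5},{"travel":[0,-0.2276,-0.4211],"roll":14.5}]' -1 60
python3 - <<'E'
from h import *
s=sense();R=s['tcp_rot'];print(s['time'],s['ee_pos'],R.round(4).tolist(),np.degrees(np.arctan2(R[1,1],R[0,1])))
im,X,v=cloud("wrist");cv2.imwrite("pics/3.png",im)
print(box(X,zone(X,v,.4,.7,-.4,-.2,.184,.2)))
print("to lug in tool axes",R.T@(np.array([.5445,-.283,.144])-s['ee_pos']))
E
```

```text
time: 2.05
ee_pos: [0.5447, -0.2842, 0.2312]
tcp_rot: [[-0.001, 0.083, -0.997], [-0.001, -0.997, -0.083], [-1.0, 0.001, 0.001]]
contact_force: [0.2, -0.1, -0.1]
gripper_width: 0.0856
2.05 [ 0.54465181 -0.28418427  0.2312132 ] [[-0.0006, 0.0825, -0.9966], [-0.0007, -0.9966, -0.0825], [-1.0, 0.0007, 0.0007]] -85.26633769125887
(array([ 543.9, -284.2]), array([79.6, 24.1]), 5.0, 6091, np.float64(190.0))
to lug in tool axes [ 8.72123909e-02 -1.25153818e-03 -7.65037879e-06]
```

View pics/3.png

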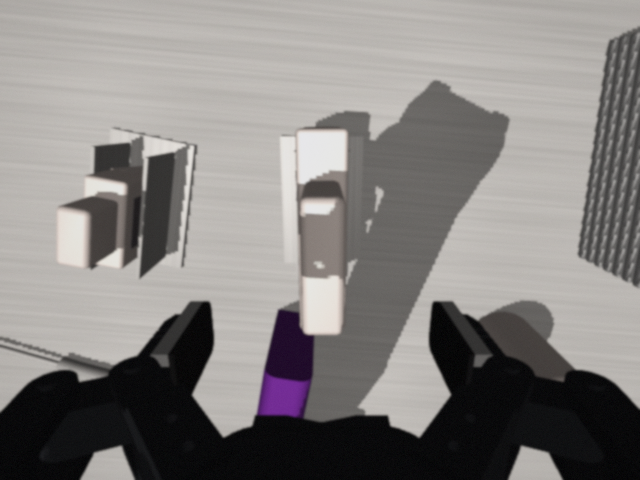

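The wrist view shows the big plate's lug at (322,265), centred between the open fingers, and it agrees within 1 mm. Now I'll descend, close and lift.

```bash
python3 -m pendant '[{"travel":[0.03,0,0]},{"travel":[0.06,0,0]},{"travel":[0.08,0,0]},{"travel":[0.087,0,0]},{"travel":[0.087,0,0]},{"travel":[0.087,0,0]}]' -1 60
python3 -m pendant '[{"travel":[0,0,0]},{"travel":[0,0,0]},{"travel":[0,0,0]},{"travel":[0,0,0]},{"travel":[0,0,0]},{"travel":[0,0,0]},{"travel":[0,0,0]},{"travel":[0,0,0]}]' 1 60
```

```text
validation failed for argument at $[0]...
validation failed for argument at $[0]...
```

```bash
python3 -m pendant '[{"travel":[0.03,0,0],"roll":0},{"travel":[0.06,0,0],"roll":0},{"travel":[0.08,0,0],"roll":0},{"travel":[0.087,0,0],"roll":0},{"travel":[0.087,0,0],"roll":0},{"travel":[0.087,0,0],"roll":0}]' -1 60 &&
python3 -m pendant '[{"travel":[0,0,0],"roll":0},{"travel":[0,0,0],"roll":0},{"travel":[0,0,0],"roll":0},{"travel":[0,0,0],"roll":0},{"travel":[0,0,0],"roll":0},{"travel":[0,0,0],"roll":0},{"travel":[0,0,0],"roll":0},{"travel":[0,0,0],"roll":0}]' 1 60
```

```text
time: 2.85
ee_pos: [0.5455, -0.2844, 0.1454]
tcp_rot: [[0.002, 0.082, -0.997], [-0.001, -0.997, -0.082], [-1.0, 0.001, -0.002]]
contact_force: [0.1, 0.0, 0.3]
gripper_width: 0.0852
time: 3.85
ee_pos: [0.5455, -0.2838, 0.1447]
tcp_rot: [[0.001, 0.083, -0.997], [-0.0, -0.997, -0.083], [-1.0, 0.001, -0.001]]
contact_force: [0.8, -0.6, 2.2]
gripper_width: 0.0234
```

Gripped, with a width of 23.4 mm. Lift.

```bash
python3 -m pendant '[{"travel":[-0.01,0,0],"roll":0},{"travel":[-0.03,0,0],"roll":0},{"travel":[-0.055,0,0],"roll":0},{"travel":[-0.085,0,0],"roll":0},{"travel":[-0.12,0,0],"roll":0},{"travel":[-0.15,0,0],"roll":0},{"travel":[-0.175,0,0],"roll":0},{"travel":[-0.185,0,0],"roll":0},{"travel":[-0.185,0,0],"roll":0},{"travel":[-0.185,0,0],"roll":0}]' 1 60
python3 - <<'E'
from h import *
s=sense();R=s['tcp_rot'];print(s['ee_pos'],s['contact_force'],s['gripper_width'],np.degrees(np.arctan2(R[1,1],R[0,1])))
im,X,v=cloud("top");cv2.imwrite("pics/4.png",im)
a=[.5652,.2255]
print("to gap", R.T@(np.array([*a,s['ee_pos'][2]])-s['ee_pos']))
E
```

```text
time: 5.1
ee_pos: [0.5441, -0.2833, 0.3275]
tcp_rot: [[-0.003, 0.083, -0.997], [0.001, -0.997, -0.083], [-1.0, -0.002, 0.003]]
contact_force: [0.5, -0.6, -6.2]
gripper_width: 0.0233
[ 0.54412879 -0.28330118  0.32745907] [ 0.45955718 -0.64026916 -6.16078511] 0.023307416156277926 -85.26329683988041
to gap [ 0.00068369 -0.50532271 -0.06301691]
```

View pics/4.png

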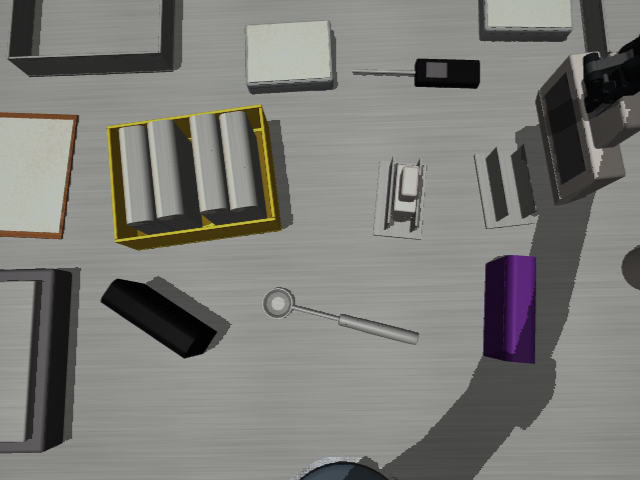

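The plate hangs from the gripper at (580,130), clear of the stand, and the packs are unchanged. Now I'll carry it over the gap.

```bash
python3 -m pendant '[{"travel":[0,-0.025,-0.003],"roll":0},{"travel":[0,-0.075,-0.009],"roll":0},{"travel":[0,-0.13,-0.016],"roll":0},{"travel":[0,-0.19,-0.024],"roll":-1},{"travel":[0,-0.25,-0.031],"roll":-1},{"travel":[0,-0.31,-0.039],"roll":-2},{"travel":[0,-0.37,-0.046],"roll":-2.75},{"travel":[0,-0.425,-0.053],"roll":-2.75},{"travel":[0,-0.475,-0.06],"roll":-2.75},{"travel":[0,-0.505,-0.063],"roll":-2.75}]' 1 60
python3 -m pendant '[{"travel":[0,0,0],"roll":0},{"travel":[0,0,0],"roll":0},{"travel":[0,0,0],"roll":0}]' 1 60
python3 - <<'E'
from h import *
s=sense();R=s['tcp_rot'];p=s['ee_pos'];print(p,s['gripper_width'],np.degrees(np.arctan2(R[1,1],R[0,1])))
im,X,v=cloud("scene");cv2.imwrite("pics/5.png",im)
m=zone(X,v,.4,.75,.0,.4,.113,.124)
n,l,st,_=cv2.connectedComponentsWithStats(m.astype(np.uint8))
for k in range(1,n):
    if st[k,4]>150: print("  pack",box(X,l==k))
# plate face tilt: points of plate in tool frame
m=zone(X,v,.4,.75,.1,.35,.2,.30)
Q=(X[m]-p)@R
for a,b in((.0,.02),(.02,.04),(.04,.06),(.06,.08),(.08,.1)):
    q=Q[(Q[:,0]>a)&(Q[:,0]<b)]
    if len(q)>20: print(a,len(q),np.percentile(q,[2,50,98],axis=0)[:,1:].round(4).tolist())
E
```

```text
time: 6.4
ee_pos: [0.5649, 0.2283, 0.3281]
tcp_rot: [[-0.002, 0.134, -0.991], [0.001, -0.991, -0.134], [-1.0, -0.001, 0.002]]
contact_force: [0.4, -0.1, -4.6]
gripper_width: 0.0234
time: 6.78
ee_pos: [0.5665, 0.223, 0.3289]
tcp_rot: [[-0.0, 0.128, -0.992], [-0.001, -0.992, -0.128], [-1.0, 0.001, 0.001]]
contact_force: [0.5, -0.0, -6.5]
gripper_width: 0.0235
[0.56646821 0.22297785 0.32887944] 0.023506510045859942 -82.6601029193462
  pack (array([561.3, 256.8]), array([151.9,  41.8]), 8.0, 2279, np.float64(119.4))
  pack (array([569. , 191.8]), array([151.6,  41.7]), 7.5, 2700, np.float64(119.3))
  pack (array([571. , 145.8]), array([151.4,  40.9]), 7.6, 2777, np.float64(119.3))
  pack (array([602.9, 307.1]), array([51.9, 41.1]), 7.7, 840, np.float64(119.4))
0.02 1037 [[-0.0096, -0.0715], [0.0177, -0.0202], [0.019, 0.0674]]
0.04 1722 [[-0.0107, -0.0715], [0.0177, -0.0201], [0.0191, 0.0677]]
0.06 1582 [[-0.01, -0.0715], [0.0177, -0.0199], [0.0192, 0.0671]]
0.08 1400 [[-0.0106, -0.0716], [0.0174, -0.0198], [0.0188, 0.0677]]
```

View pics/5.png

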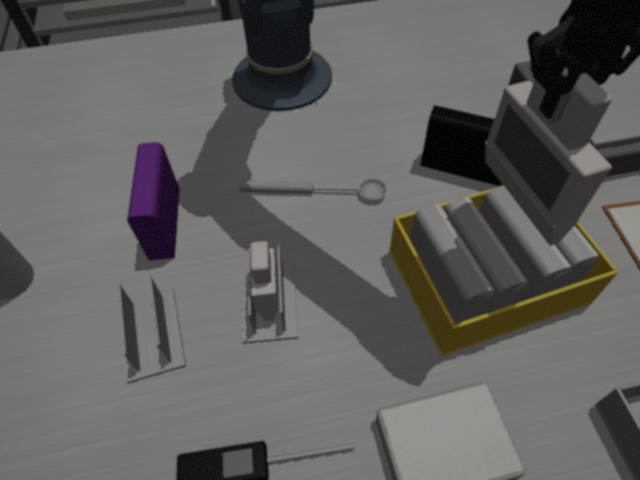

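The plate hangs square and upright above the gap. I'll check that the pose has settled before going down.

```bash
python3 -m pendant '[{"travel":[0.015,0,0],"roll":0},{"travel":[0.035,0,0],"roll":0},{"travel":[0.05,0,0],"roll":0},{"travel":[0.06,0,0],"roll":0},{"travel":[0.06,0,0],"roll":0},{"travel":[0.06,0,0],"roll":0}]' 1 60
python3 - <<'E'
from h import *
s=sense();R=s['tcp_rot'];p=s['ee_pos'];print(p,s['dq'].round(3),np.degrees(np.arctan2(R[1,1],R[0,1])))
im,X,v=cloud("scene")
m=zone(X,v,.4,.75,.0,.4,.113,.124);Y=(X-p)@R
n,l,st,_=cv2.connectedComponentsWithStats(m.astype(np.uint8))
for k in range(1,n):
    if st[k,4]>150: print("  pack",box(X,l==k),"tool y,z range",np.percentile(Y[l==k],[1,99],axis=0)[:,1:].round(4).tolist())
Q=Y[zone(X,v,.4,.75,.1,.35,.16,.24)]
print("face y",np.median(Q[:,1]),"z",np.percentile(Q[:,2],[2,98]))
E
```

```text
time: 7.58
ee_pos: [0.5665, 0.2251, 0.27]
tcp_rot: [[0.001, 0.13, -0.991], [0.001, -0.991, -0.13], [-1.0, -0.0, -0.001]]
contact_force: [-0.4, 0.0, -6.6]
gripper_width: 0.0235
[0.56653789 0.22512375 0.26996988] [-0.003 -0.006  0.001 -0.005  0.001 -0.001 -0.002] -82.50844680259395
  pack (array([568.3, 191.9]), array([152.3,  40.8]), 7.9, 2699, np.float64(119.3)) tool y,z range [[0.0144, -0.0726], [0.0523, 0.0759]]
  pack (array([571. , 145.8]), array([151.3,  41.2]), 7.5, 2774, np.float64(119.3)) tool y,z range [[0.0603, -0.0687], [0.0983, 0.0795]]
  pack (array([604. , 307.5]), array([50.3, 40. ]), 8.6, 729, np.float64(119.3)) tool y,z range [[-0.0955, -0.0723], [-0.058, -0.0277]]
  pack (array([624.4, 265.7]), array([23.4, 40.4]), 8.9, 332, np.float64(119.4)) tool y,z range [[-0.051, -0.074], [-0.0138, -0.0519]]
face y 0.017461911907009683 z [-0.07160969  0.06809197]
```

It's settled. In tool y the gap centre is at +0.3 mm and the plate centre at +0.4 mm, so they line up. I'll lower slowly into the wedge zone.

```bash
python3 -m pendant '[{"travel":[0.006,0,0],"roll":0},{"travel":[0.013,0,0],"roll":0},{"travel":[0.02,0,0],"roll":0},{"travel":[0.026,0,0],"roll":0},{"travel":[0.031,0,0],"roll":0},{"travel":[0.036,0,0],"roll":0},{"travel":[0.04,0,0],"roll":0},{"travel":[0.044,0,0],"roll":0},{"travel":[0.047,0,0],"roll":0},{"travel":[0.05,0,0],"roll":0}]' 1 60
python3 -m pendant '[{"travel":[0.003,0,0],"roll":0},{"travel":[0.006,0,0],"roll":0},{"travel":[0.009,0,0],"roll":0},{"travel":[0.012,0,0],"roll":0},{"travel":[0.015,0,0],"roll":0},{"travel":[0.018,0,0],"roll":0},{"travel":[0.021,0,0],"roll":0},{"travel":[0.024,0,0],"roll":0}]' 1 60
```

```text
time: 8.88
ee_pos: [0.5663, 0.2249, 0.2194]
tcp_rot: [[0.001, 0.13, -0.992], [0.0, -0.992, -0.13], [-1.0, -0.0, -0.001]]
contact_force: [-0.2, 0.4, -3.7]
gripper_width: 0.0235
time: 9.88
ee_pos: [0.5661, 0.2249, 0.1951]
tcp_rot: [[0.0, 0.13, -0.991], [-0.0, -0.991, -0.13], [-1.0, 0.0, -0.0]]
contact_force: [-0.9, -0.8, -3.0]
gripper_width: 0.0234
```

Forces are small. Next I'll check how the packs stand.

```bash
python3 - <<'E'
from h import *
im,X,v=cloud("scene");cv2.imwrite("pics/6.png",cv2.resize(im[100:400,340:640],(600,600)))
m=zone(X,v,.4,.75,.0,.4,.11,.14)
n,l,st,_=cv2.connectedComponentsWithStats(m.astype(np.uint8))
for k in range(1,n):
    if st[k,4]>150: print("  pack",box(X,l==k))
E
```

```text
pack (array([563.5, 223.5]), array([154.6, 206.5]), 6.6, 9148, np.float64(120.1))
```

View pics/6.png

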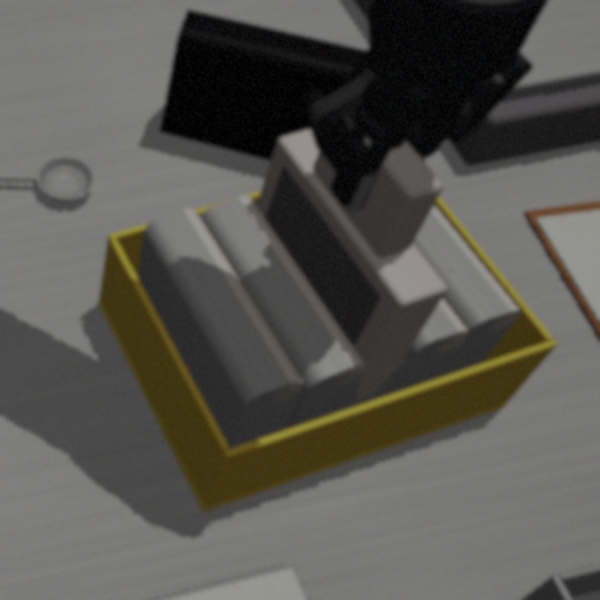

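The plate is between the middle packs (crop (360,300)), the packs are upright, and nothing is jammed. I'll keep lowering.

```bash
python3 -m pendant '[{"travel":[0.003,0,0],"roll":0},{"travel":[0.006,0,0],"roll":0},{"travel":[0.01,0,0],"roll":0},{"travel":[0.014,0,0],"roll":0},{"travel":[0.018,0,0],"roll":0},{"travel":[0.022,0,0],"roll":0},{"travel":[0.026,0,0],"roll":0},{"travel":[0.03,0,0],"roll":0},{"travel":[0.034,0,0],"roll":0},{"travel":[0.037,0,0],"roll":0}]' 1 60
python3 -m pendant '[{"travel":[0.002,0,0],"roll":0},{"travel":[0.004,0,0],"roll":0},{"travel":[0.006,0,0],"roll":0},{"travel":[0.008,0,0],"roll":0},{"travel":[0.01,0,0],"roll":0},{"travel":[0.01,0,0],"roll":0}]' 1 60
```

```text
time: 11.18
ee_pos: [0.5662, 0.2252, 0.1582]
tcp_rot: [[0.0, 0.131, -0.991], [0.0, -0.991, -0.131], [-1.0, -0.0, -0.0]]
contact_force: [-0.5, 0.7, -2.9]
gripper_width: 0.0232
time: 11.92
ee_pos: [0.5661, 0.225, 0.1481]
tcp_rot: [[0.0, 0.13, -0.991], [0.0, -0.991, -0.13], [-1.0, -0.0, -0.0]]
contact_force: [1.4, 0.7, -2.6]
gripper_width: 0.0234
```

```bash
python3 -m pendant '[{"travel":[0.001,0,0],"roll":0},{"travel":[0.002,0,0],"roll":0},{"travel":[0.003,0,0],"roll":0},{"travel":[0.003,0,0],"roll":0}]' 1 60
python3 -m pendant '[{"travel":[0.0005,0,0],"roll":0},{"travel":[0.001,0,0],"roll":0},{"travel":[0.001,0,0],"roll":0}]' 1 60
```

```text
time: 12.42
ee_pos: [0.5661, 0.2251, 0.1453]
tcp_rot: [[0.0, 0.13, -0.991], [0.0, -0.991, -0.13], [-1.0, -0.0, -0.0]]
contact_force: [0.5, 0.9, -1.4]
gripper_width: 0.0237
time: 12.8
ee_pos: [0.566, 0.225, 0.144]
tcp_rot: [[-0.0, 0.13, -0.991], [0.0, -0.991, -0.13], [-1.0, -0.0, 0.0]]
contact_force: [0.8, 0.5, -2.9]
gripper_width: 0.0237
```

```bash
python3 -m pendant '[{"travel":[0.0005,0,0],"roll":0},{"travel":[0.001,0,0],"roll":0},{"travel":[0.001,0,0],"roll":0}]' 1 60
python3 -m pendant '[{"travel":[0.0005,0,0],"roll":0},{"travel":[0.001,0,0],"roll":0},{"travel":[0.001,0,0],"roll":0}]' 1 60
python3 - <<'E'
from h import *
for c in("top","scene"):
    im,X,v=cloud(c)
    m=zone(X,v,.48,.66,.2,.25,.15,.2)
    if m.sum(): print(c,"max z in plate zone",np.percentile(X[m][:,2],[90,97,99]))
E
```

```text
time: 13.18
ee_pos: [0.5661, 0.225, 0.1436]
tcp_rot: [[0.0, 0.13, -0.991], [0.0, -0.991, -0.13], [-1.0, -0.0, -0.0]]
contact_force: [-0.5, 0.7, 0.9]
gripper_width: 0.0235
time: 13.55
ee_pos: [0.5662, 0.225, 0.1436]
tcp_rot: [[0.001, 0.13, -0.991], [-0.0, -0.991, -0.13], [-1.0, 0.0, -0.001]]
contact_force: [-3.1, 0.6, 7.1]
gripper_width: 0.0235
scene max z in plate zone [0.19323793 0.19684552 0.19877798]
```

Floor contact is clear: the TCP stopped at 0.1436 and the force went up to +7 N. Release and retreat straight up.

```bash
python3 -m pendant '[{"travel":[-0.001,0,0],"roll":0},{"travel":[-0.0015,0,0],"roll":0}]' 1 20
python3 -m pendant '[{"travel":[0,0,0],"roll":0},{"travel":[0,0,0],"roll":0},{"travel":[0,0,0],"roll":0},{"travel":[0,0,0],"roll":0},{"travel":[0,0,0],"roll":0},{"travel":[0,0,0],"roll":0}]' -1 20
python3 -m pendant '[{"travel":[-0.01,0,0],"roll":0},{"travel":[-0.03,0,0],"roll":0},{"travel":[-0.06,0,0],"roll":0},{"travel":[-0.1,0,0],"roll":0},{"travel":[-0.14,0,0],"roll":0},{"travel":[-0.17,0,0],"roll":0},{"travel":[-0.17,0,0],"roll":0},{"travel":[-0.17,0,0],"roll":0}]' -1 20
python3 - <<'E'
from h import *
for c in("wrist","top","scene"):
    im,X,v=cloud(c);cv2.imwrite(f"pics/7{c}.png",im)
    print(c,"lug",box(X,zone(X,v,.45,.68,.19,.26,.183,.2)),"shoulder",box(X,zone(X,v,.45,.68,.19,.26,.127,.137)))
    m=zone(X,v,.4,.75,.0,.4,.108,.127)
    n,l,st,_=cv2.connectedComponentsWithStats(m.astype(np.uint8))
    for k in range(1,n):
        if st[k,4]>150: print("  pack",box(X,l==k))
E
```

```text
time: 13.9
ee_pos: [0.5661, 0.2249, 0.1436]
tcp_rot: [[0.0, 0.13, -0.991], [0.0, -0.991, -0.13], [-1.0, -0.0, -0.0]]
contact_force: [-0.3, 1.9, -2.4]
gripper_width: 0.0232
time: 14.65
ee_pos: [0.5661, 0.2248, 0.1438]
tcp_rot: [[0.0, 0.13, -0.991], [-0.0, -0.991, -0.13], [-1.0, 0.0, -0.0]]
contact_force: [-0.3, 0.1, 0.9]
gripper_width: 0.0856
time: 15.65
ee_pos: [0.5657, 0.2246, 0.3133]
tcp_rot: [[-0.001, 0.13, -0.991], [-0.001, -0.991, -0.13], [-1.0, 0.001, 0.001]]
contact_force: [-0.7, 0.3, -0.1]
gripper_width: 0.0851
wrist lug (array([564.7, 225.3]), array([79.5, 24. ]), 7.7, 3222, np.float64(189.0)) shoulder (array([564.2, 225.3]), array([144.4,  33.8]), 7.6, 2320, np.float64(129.1))
  pack (array([555.8, 282.7]), array([151.5,  85.7]), 7.0, 13805, np.float64(118.8))
  pack (array([568.7, 166.5]), array([153.9,  85.7]), 7.4, 13828, np.float64(118.8))
top lug (array([563.8, 225.9]), array([80. , 24.8]), 7.3, 970, np.float64(190.5)) shoulder (array([564.3, 224.1]), array([145.9,  32.7]), 8.4, 868, np.float64(130.8))
  pack (array([569.4, 169.4]), array([153.3, 101.8]), 2.5, 5685, np.float64(120.0))
  pack (array([601.2, 277.4]), array([40.4, 71.2]), 87.7, 448, np.float64(120.6))
scene lug (array([565.5, 223.9]), array([80.3, 24.8]), 8.0, 1077, np.float64(189.4)) shoulder (array([565.7, 223.9]), array([145.1,  34.7]), 7.8, 1320, np.float64(129.9))
  pack (array([562.8, 223.4]), array([156.4, 203.5]), 7.2, 10096, np.float64(119.3))
```

View pics/7scene.png

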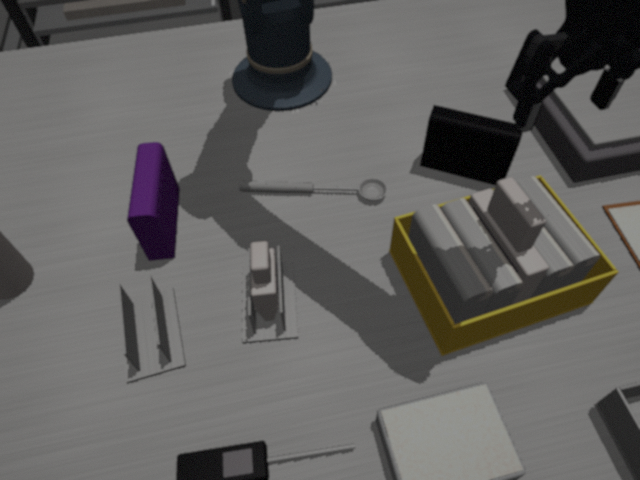

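View pics/7wrist.png

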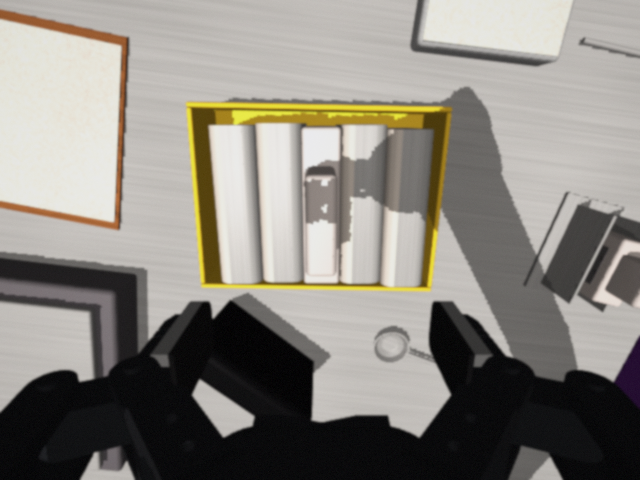

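The plate stands upright between the middle packs (scene (515,225), wrist (320,205)). All four packs are level and the gripper is clear, so I'm handing in.

```bash
python3 -c "
from cell import *
print(hand_in())"
```

```text
the job is handed in; nothing more can be done
None
```

The big cold plate is standing on the tote's floor between the two middle foil packs. I handed in after about 16 s of the 42 s allowed; the hand-in itself reports no verdict.

I gripped the plate by its lug and lifted it straight out of its stand. I then lowered it slowly into the gap until it touched the floor, let go, and raised the gripper about 17 cm clear.

**Last checks**
- **Plate height:** the lug top is at about 0.190 m, which is what it should be with the foot on the tote's 5 mm floor.
- **Plate position:** its centre is about 3–4 mm from the tote's. It is turned about 1° from the tote's axes, and the lug and shoulder centres line up to within about 2 mm, so it is upright.
- **Packs:** their tops are level at about 0.119–0.120 m, and they look upright on both sides of the plate.
- **Forces:** the highest reading at the end of any move was about 7 N at the wrist, on touching the floor. The force between plate and packs could not be read directly.

No check failed. The cameras disagreed by 1–2 mm on position, which is within calibration. In the final clouds neighbouring packs merged into single blobs, so I judged each pack's lean from the top heights and pictures, not from a separate measurement.

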